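# Clamp a model house in the sprung bonding jig

## Robot

A 6-joint arm with a two-finger parallel gripper is mounted at the origin on a cart in front of the work surface, level with it; the furniture and walls round the work are solid. World frame = base frame: x ahead of the robot, y to its left, z up, the work surface at z = 0. Lengths are in m, angles in rad, forces in N, time in s.
With the tool pointing down it reaches from about 0.375 to 0.9 m from the base axis. Payload 3.1 kg.
Tool frame: the origin (TCP) lies at the very end of the fingers, on their centre line; the grasp point (between the pads) lies 19 mm behind it; y points along the fingers, z is the direction in which the jaws open and shut, and the axes are right-handed (so a half turn about y gives the same grasp; the last joint's range is limited). The gripper opens to 87 mm and grips with 3 to 60 N. Pads are 19 mm wide; open, the fingers measure 117 mm over their backs; the gripper's body (75 mm by 190 mm) begins 51 mm behind the grasp point.
Start: joints at [-1.327, 0.527, 1.433, -0, 1.181, -0.178], TCP at [0.256, -0.57, 0.196] pointing down, gripper open.
Joint ranges: [-3.08, 3.08], [-0.75, 2.2], [0.22, 2.44], [-1.43, 4.57], [0, 2.65], [-2.85, 2.85]. Speed limits (rad/s): [2.79, 2.79, 3.14, 3.14, 3.14, 3.14].

## Interface

Orientations are given as a 3x3 rotation matrix whose columns are the frame's x, y, z axes.
In Python, from cell import sense, snapshot, job_done gives the robot as it stands.
- The arm moves only by the tool apply_moves, never from a script. Its argument "rows" is one flat list of numbers, 7 for each row, row after row: the shift along the world's x, y, z in m, then the turn, a rotation vector about the world's x, y, z in rad, then the finger opening in m, from 0 to 0.087. In form: [tx, ty, tz, wx, wy, wz, hand, tx, ty, tz, wx, wy, wz, hand, ...]. A call has 1 to 12 rows; each row shifts and turns the pose as measured when the row begins; what a row does not reach is not made up. A row lasts 1/8 s, in which the tool goes at most 62.5 mm and 10.7 degrees, less where a joint would pass 70% of its speed; a pose out of reach is approached as far as the arm can. A call with a gripper value outside its range is refused whole. The fingers move at their own pace and stop on an object; "grip_force" is the grip in N (left out, the last holds). Time passes only in rows, so rows that do not move let the fingers close. It gives the time, the measured TCP pose, the force and the opening at its end, in the units of the state.
- sense(): the state, without advancing time (a new reading comes with each control period).
- snapshot(name): name is "side" or "top" or "wrist"; returns a dict with "color" (480x640x3 uint8, red, green, blue), "K" (3x3 intrinsics, pixels), "R" (3x3) and "t" (3): a world point X has camera coordinates R X + t. Camera axes: x right, y down, z forward; pixel columns grow to the right and rows downward; lengths in m; the calibration is good to about 2 mm. A picture is of the moment at which its call begins. There is no depth.
- job_done(): hands the job in, once; it reports no verdict.
The state is a dict: "t": time; "q": joint angles; "qd": joint speeds; "joint_efforts": joint torques, N m; "eef_pos": TCP position; "ee_rot": TCP orientation; "force": force on the tool from outside, world axes, zero at the start; "ft_torque": the same for the moment, N m; "grip_width": finger opening in m.
Only numpy, scipy, OpenCV 4.12 (cv2) and the standard library are available. Lean on these libraries where they do the work, as an engineer would, in place of code of your own. Each camera call takes 0.05 s, during which the arm holds its last target. There are 200 camera calls.

## Task

Clamp the little model house in the bonding jig while its glue sets, using only gentle pushes of the fingertips, gripping and lifting nothing: push the sprung jaw back by its thumb plate, past the catch, and let go so that it comes back onto the catch and stays open. Then push the house along the bed, beside the long fence, right up to the back stop, and last press the catch lever's thumb pad so that the jaw springs in and holds the house square against the fence. Leave everything else on the table where it is.

Things in the scene. Friction and masses are not known exactly. Their poses are not given: they have to be found in the camera images.
- jig: Bonding jig, fixed to the table: plywood bed, top at z = 12 mm, low cork-lined wooden rails, L-shaped from above. Origin: on the table surface under the bed; x toward the back stop (away from the robot at yaw 0), y from the long fence to the catch lever, z up. Bed x -140..80, y -65..78 mm, and a tongue under slide and catch, x -12..80, y 77..204 mm; tallest fixed part z = 46 mm.
- fence (a point): Middle of the top edge of the long fence's inner face, 26 mm above the bed, at jig x = -24, y = -45, z = 38 mm. The fence is 200 mm long along the jig's x (x -124..76); its inner face looks to +y, its wood is 16 mm thick.
- back_stop (a point): Middle of the top edge of the back stop's front face, at jig x = 62, y = 6, z = 38 mm; a rail 102 mm long along y (y -45..57) at right angles to the fence, its face looking to -x.
- jaw: Wooden cork-faced jaw on the sprung slide, axes as the jig's; origin at jig x = 0, y = slide, z = 0. It covers x 0..55, y 3..17, z 12..38 mm in its own frame, so the gap to the fence is 48 mm shut and 92 mm on the catch; a flared lead-in reaches forward to x = -19 mm. An upright aluminium thumb plate stands on it: 36 mm wide along x, 5 mm thick, z 38..68 mm.
- thumb_plate (a point): Point on the thumb plate's face that looks to the fence (jig -y), the face to push on: middle of its width, z = 56 mm (12 mm below its top, 18 mm above the jaw's top). At jig x = 27.5, y = 11 mm + slide. Push it in the jig's +y.
- slide (a joint): Travel of the sprung jaw (m): 0 shut (start), grows as it is pushed in the jig's +y. Spring 5 N at 0, 11 N at 0.056, plus a few N to lift the hook; damped 45 N per m/s, so push slowly. The hook drops behind the bar's stop pin at about 0.044: let go between 0.048 and the hard end 0.056 it runs back onto the catch at 0.044; let go earlier it runs back to 0. Clamped on the house: about 0.022.
- catch (a joint): Turn of the catch lever (rad) about its level pivot (along the jig's x, at y = 178, z = 30 mm): 0 = at rest, hook down; grows as the thumb pad is pressed down or the stop pin lifts the hook; stop at 0.38. Its own spring brings it back. From about 0.2 it frees the pin. With the house clamped the nose of the hook lies on the pin, at about 0.09.
- thumb_pad (a point): Centre of the top of the catch lever's ribbed thumb pad (28 mm along the jig's x, 26 mm along y), at the +y end of the jig; at rest at jig x = 27.5, y = 220, z = 53 mm. Pressed down about 9 mm (up to 13 mm is fine) with 6 to 9 N it frees the slide; hard end at about 15 mm. It springs up again.
- house: Small flat-roofed model house with parapet, 87 x 84 x 56 mm over its beams, about 120 g, loose on the front of the jig's bed. Origin: on its underside. Walls x -37..42, y -35..35 mm in its own frame, whose x is roughly the jig's x. Roof beams stick out up to 7 mm, above the jig's rails. Home against back stop and fence its origin is at jig x = 20, y = -10 mm. It slides with about 1 N.
- house_tall: Bystander: a similar but taller model house (78 x 88 x 62 mm) on the table outside the fence; origin on its underside.
- glue: Bystander: small glue bottle, 30 mm across, 74 mm high, standing on the table in the elbow of the jig; origin on its underside.
- barrel_up: Bystander: small model barrel standing, 27 mm across, 34 mm high, in the elbow of the jig; origin on its underside.
- barrel_lying: Bystander: small model barrel lying, 26 x 37 x 26 mm, in the elbow of the jig; origin on its underside.
- brush: Bystander: paint brush, 175 mm long and 8 mm thick, lying behind the jig; origin on its underside.
- dome: Bystander: plain plaster dome, 84 mm across, 38 mm high, on the table to the left; origin on its underside.
Things that resemble listed ones, but are neither listed nor needed, are in the scene too. Leave any pink look-alike of the house alone.

How it is judged:
By the outcome, as a careful person would: the job done as asked, in the order asked, and still so for the second after the job is handed in, with the robot touching nothing.
It also fails if it takes over 56 s, if anything falls off the work surface, if the arm or the gripper's body presses on something with over 40 N, if the wrist force passes 120 N, or if a joint passes its speed limit or range.

## Working session

There is one attempt and no reset: what is moved stays moved. The work goes in short steps, Python scripts to look and compute and a tool call to move; the robot and the scene stay as the last step left them, time stands still between calls to the robot, and variables do not carry over. Pictures are saved under pics/ and viewed, about 8 in all and at most 12, crops included, and the job is handed in when it is done.

Besides the shell and the picture viewer there is one more tool, called as a command line: name --argument value ..., lists and objects as JSON in quotes. apply_moves: Moves the arm, as the interface text tells. Its arguments: {"type":"object","properties":{"rows":{"type":"array"},"grip_force":{"type":"number"}},"required":["rows"]}

```bash
mkdir -p pics; ls
python3 - <<'E'
from cell import sense,snapshot
import cv2,numpy as np,pickle
s=sense();print({k:np.round(v,3).tolist() for k,v in s.items()})
for n in("top","side"):
    d=snapshot(n);cv2.imwrite(f"pics/{n}0.png",d["color"][...,::-1]);pickle.dump(d,open(f"{n}0.pkl","wb"));print(n,d["K"].tolist(),d["R"].round(4).tolist(),d["t"].round(4).tolist())
E
```

```text
pics
{'t': 0.0, 'q': [-1.328, 0.528, 1.434, 0.0, 1.181, -0.179], 'qd': [0.001, -0.0, -0.001, -0.001, -0.002, 0.0], 'joint_efforts': [-0.0, -44.005, -17.659, 0.063, 0.058, -0.0], 'eef_pos': [0.256, -0.569, 0.195], 'ee_rot': [[-0.912, -0.0, 0.409], [-0.409, 0.002, -0.912], [-0.0, -1.0, -0.002]], 'force': [-0.651, 0.414, -0.386], 'ft_torque': [-0.029, -0.028, 0.012], 'grip_width': 0.087}
top [[444.59673366099366, 0.0, 323.3005441352916], [0.0, 444.59673366099366, 245.5572419643134], [0.0, 0.0, 1.0]] [[-0.0405, -0.9992, 0.0007], [-0.9763, 0.0394, -0.213], [0.2128, -0.0093, -0.9771]] [0.0929, 0.509, 0.9738]
side [[582.9246072377364, 0.0, 321.7060001983717], [0.0, 582.9246072377364, 237.44395416396256], [0.0, 0.0, 1.0]] [[-0.925, -0.3799, 0.005], [-0.1425, 0.3347, -0.9315], [0.3522, -0.8623, -0.3638]] [0.5038, 0.1245, 0.9742]
```

View pics/top0.png

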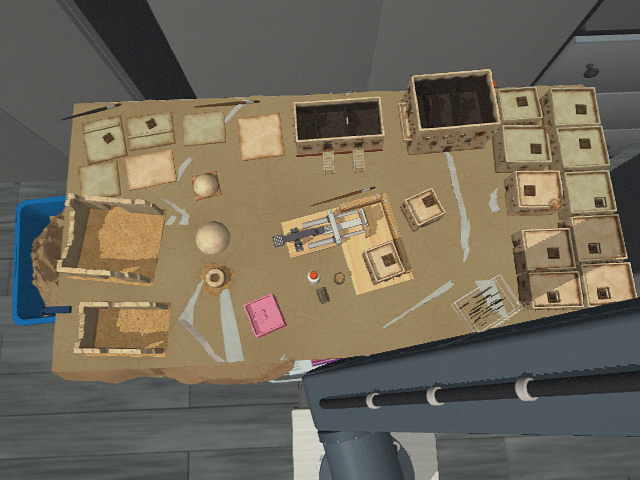

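View pics/side0.png

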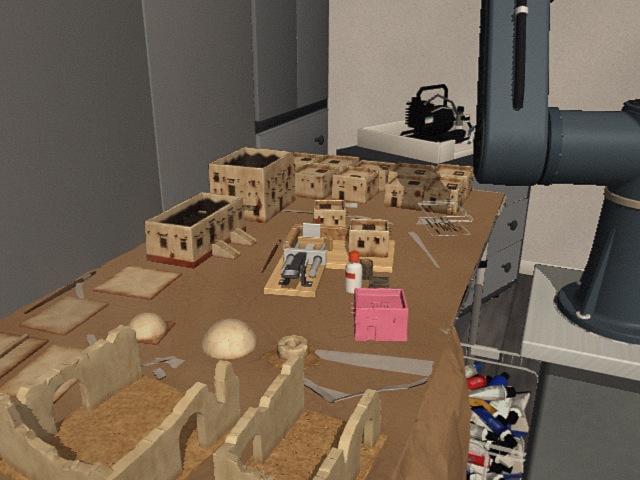

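```bash
cat > h.py <<'E'
import numpy as np,cv2,pickle
def ray(d,u,v,z):
    R,t,K=np.array(d["R"]),np.array(d["t"]),np.array(d["K"])
    c=-R.T@t; r=R.T@np.linalg.inv(K)@[u,v,1.]; return c+r*(z-c[2])/r[2]
def proj(d,X):
    p=np.array(d["K"])@(np.array(d["R"])@X+np.array(d["t"])); return p[:2]/p[2]
def J(o,yaw,p):
    c,s=np.cos(yaw),np.sin(yaw); return np.array([o[0]+c*p[0]-s*p[1],o[1]+s*p[0]+c*p[1],p[2]])
def crop(img,x0,y0,w,h,k,name):
    c=cv2.resize(img[y0:y0+h,x0:x0+w,::-1],None,fx=k,fy=k,interpolation=cv2.INTER_CUBIC); cv2.imwrite(name,c)
E
python3 - <<'E'
from h import *
d=pickle.load(open("top0.pkl","rb"));crop(d["color"],265,180,160,120,5,"pics/c1.png")
E
```

```text
(no output)
```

View pics/c1.png

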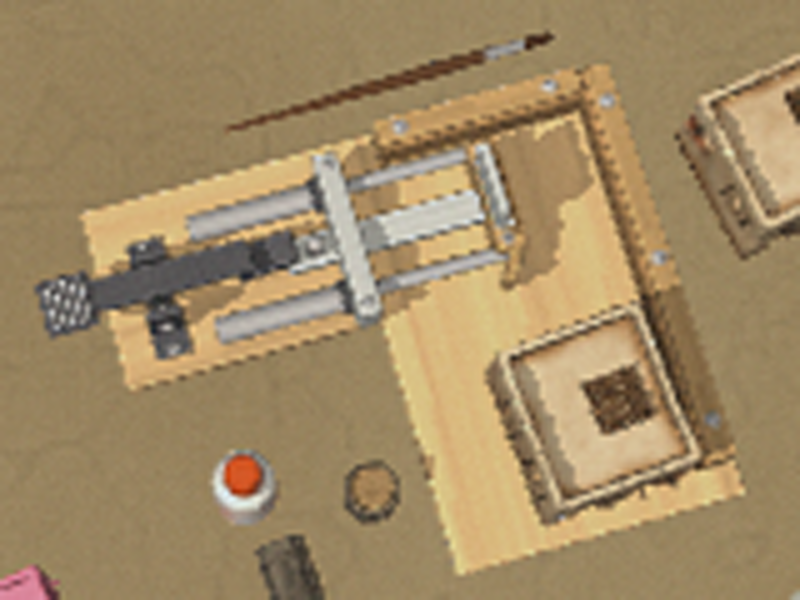

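Run:
```python
from h import *
from scipy.optimize import least_squares
d=pickle.load(open("top0.pkl","rb"))
px=lambda u,v:(265+(u+.5)/5-.5,180+(v+.5)/5-.5)
P=[((460,570),(-140,78,12)),((743,490),(-140,-65,12)),((82,212),(80,204,12)),((132,388),(-12,204,12)),((67,303),(27.5,220,53))]
f=lambda q:np.concatenate([J(q[:2],q[2],np.array(p)/1e3)[:2]-ray(d,*px(*c),p[2]/1e3)[:2] for c,p in P])
r=least_squares(f,[.6,-.05,.3]);print(r.x,np.degrees(r.x[2]),(r.fun.reshape(-1,2)*1e3).round(1))
q=r.x
print("cam",-d["R"].T@d["t"])
for n,p in dict(plate=(27.5,11,56),pad=(27.5,220,53),fence=(-24,-45,38),stop=(62,6,38),home=(20,-10,0)).items(): 
  w=J(q[:2],q[2],np.array(p)/1e3);print(n,w.round(4),((proj(d,w)-[265,180])*5).round())
# house parapet top corners
c,s=np.cos(q[2]),np.sin(q[2])
for u in [(505,355),(637,308),(697,455),(557,510)]:
  w=ray(d,*px(*u),.068)[:2]-q[:2]; print("house corner jig mm",(np.array([c*w[0]+s*w[1],-s*w[0]+c*w[1]])*1e3).round(1))
```

```text
[ 0.55607288 -0.04378916  0.24035506] 13.771330549970713 [[-1.2  0.5]
 [ 0.3 -1.9]
 [ 0.6  0.8]
 [-0.4  1.1]
 [ 0.7 -0.5]]
cam [0.29351936 0.0818685  1.05977168]
plate [ 0.5802 -0.0266  0.056 ] [496. 178.]
pad [0.5304 0.1764 0.053 ] [ 66. 300.]
fence [ 0.5435 -0.0932  0.038 ] [638. 257.]
stop [ 0.6149 -0.0232  0.038 ] [481. 119.]
home [ 0.5779 -0.0487  0.    ] [531. 212.]
house corner jig mm [-55.6  34.6]
house corner jig mm [-51.3 -30. ]
house corner jig mm [-123.6  -35. ]
house corner jig mm [-129.9   33.3]
```

The house is the beige one on the bed at about (385,262). The taller one at (424,207) stands outside the fence and the pink one at (265,315) is the look-alike, so I leave both alone. The enlarged crop confirms this, and the jig fit agrees to within 2 mm. I'm now moving above the gap next to the thumb plate, with the fingers closed.

apply_moves --rows '[0.03,0.047,0,0,0,-0.06,0,0.03,0.047,0,0,0,-0.06,0,0.03,0.047,0,0,0,-0.06,0,0.03,0.047,0,0,0,0,0,0.03,0.047,0,0,0,0,0,0.03,0.047,0,0,0,0,0,0.03,0.047,0,0,0,0,0,0.03,0.047,0,0,0,0,0,0.03,0.047,0,0,0,0,0,0.03,0.047,0,0,0,0,0,0.03,0.047,0,0,0,0,0,0,0,0,0,0,0,0]' --grip_force 20

```text
t: 1.6
eef_pos: [0.5912, -0.0351, 0.1904]
ee_rot: [[-0.973, -0.003, 0.229], [-0.229, 0.004, -0.973], [0.002, -1.0, -0.005]]
force: [-0.3, 0.1, -0.4]
grip_width: 0.0005
```

```bash
cat >> h.py <<'E'
Q=np.array([0.5561,-0.0438,0.2404])
def inj(w):
    c,s=np.cos(Q[2]),np.sin(Q[2]); a=np.array(w)[:2]-Q[:2]; return (np.array([c*a[0]+s*a[1],-s*a[0]+c*a[1]])*1e3).round(1)
E
python3 - <<'E'
from h import *
from cell import *
d=snapshot("wrist");pickle.dump(d,open("w1.pkl","wb"));im=d["color"][...,::-1].copy()
for p in [(27.5,11,56),(27.5,11,68),(62,6,38),(62,57,38),(-24,-45,38),(76,-45,38),(80,-65,12),(80,204,12),(27.5,220,53),(0,3,38),(55,3,38)]:
  u=proj(d,J(Q[:2],Q[2],np.array(p)/1e3)); print(p,u.round()); cv2.circle(im,tuple(int(a) for a in u.round()),3,(0,0,255),1) if abs(u).max()<2000 else 0
cv2.imwrite("pics/w1.png",im);print(inj(sense()["eef_pos"]))
E
```

```text
(27.5, 11, 56) [311. 233.]
(27.5, 11, 68) [311. 236.]
(62, 6, 38) [316. 194.]
(62, 57, 38) [264. 195.]
(-24, -45, 38) [366. 275.]
(76, -45, 38) [368. 180.]
(80, -65, 12) [385. 173.]
(80, 204, 12) [127. 175.]
(27.5, 220, 53) [ 97. 234.]
(0, 3, 38) [320. 254.]
(55, 3, 38) [319. 201.]
[34.6 -1.2]
```

View pics/w1.png

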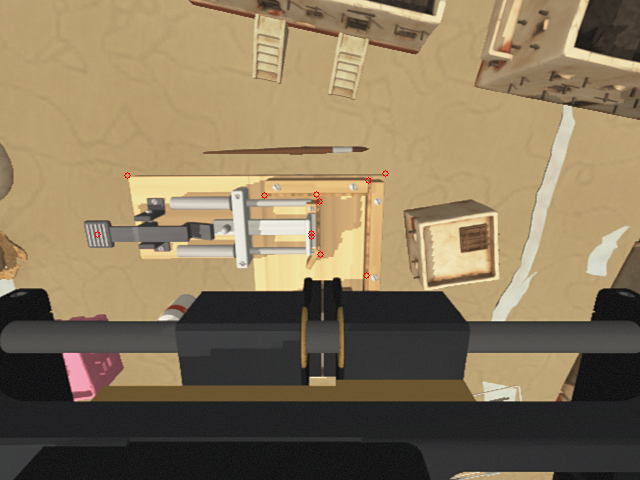

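The wrist view confirms the jig pose: the projected points fall on the plate face (311,233), the pad (97,234), the fence edge (367,180) and the stop (316,194). I'm moving to jig y = -17 and going down next to the plate.

apply_moves --rows '[-0.003,-0.018,0,0,0,0,0,0,0,-0.04,0,0,0,0,0,0,-0.04,0,0,0,0,0,0,-0.04,0,0,0,0,0,0,-0.018,0,0,0,0,0,0,0,0,0,0,0]'

```text
t: 2.4
eef_pos: [0.5823, -0.0709, 0.0496]
ee_rot: [[-0.977, -0.005, 0.214], [-0.214, -0.001, -0.977], [0.005, -1.0, -0.0]]
force: [0.1, -0.1, 0.3]
grip_width: 0.0003
```

Run:
```python
from h import *
from cell import *
s=sense();print(inj(s["eef_pos"]),s["eef_pos"],s["force"])
```

```text
[ 19.  -32.6] [ 0.58228716 -0.07091995  0.04955918] [ 0.14828918 -0.0731568   0.25018234]
```

apply_moves --rows '[0.004,0.018,0,0,0,0,0,0,0,0,0,0,0,0]'

```text
t: 2.65
eef_pos: [0.587, -0.0546, 0.0513]
ee_rot: [[-0.978, -0.002, 0.21], [-0.21, -0.002, -0.978], [0.003, -1.0, 0.001]]
force: [-0.1, -0.8, 0.2]
grip_width: 0.0007
```

```bash
cat > s.py <<'E'
from h import *
from cell import *
s=sense();c,n=np.cos(Q[2]),np.sin(Q[2]);f=s["force"]
print(inj(s["eef_pos"]),"z",round(s["eef_pos"][2]*1e3,1),"Fjig",np.round([c*f[0]+n*f[1],-n*f[0]+c*f[1],f[2]],1),"t",s["t"])
E
python3 s.py
```

```text
[ 27.5 -17.8] z 51.3 Fjig [-0.3 -0.8  0.2] t 2.65
```

apply_moves --rows '[-0.0012,0.005,0,0,0,0,0,-0.0012,0.005,0,0,0,0,0,-0.0012,0.005,0,0,0,0,0,-0.0012,0.005,0,0,0,0,0,-0.0012,0.005,0,0,0,0,0,-0.0012,0.005,0,0,0,0,0]'

```text
t: 3.4
eef_pos: [0.5806, -0.0221, 0.0535]
ee_rot: [[-0.977, 0.002, 0.212], [-0.212, -0.003, -0.977], [-0.001, -1.0, 0.003]]
force: [0.1, -1.0, 0.0]
grip_width: 0.0003
```

```bash
python3 s.py
```

```text
[29.  15.2] z 53.5 Fjig [-0.2 -1.   0. ] t 3.4
```

```bash
python3 s.py
python3 - <<'E'
from h import *
from cell import *
d=snapshot("side");crop(d["color"],240,190,200,150,4,"pics/s1.png")
for p in [(27.5,11,68),(27.5,15,50)]: print((proj(d,J(Q[:2],Q[2],np.array(p)/1e3))-[240,190])*4)
E
python3 s.py
```

```text
[29.  15.2] z 53.5 Fjig [-0.2 -1.   0. ] t 3.4
[282.25615102 129.39648576]
[281.0098083  165.52389956]
[28.7 16. ] z 53.5 Fjig [-0.2  0.9  0.8] t 3.45
```

View pics/s1.png

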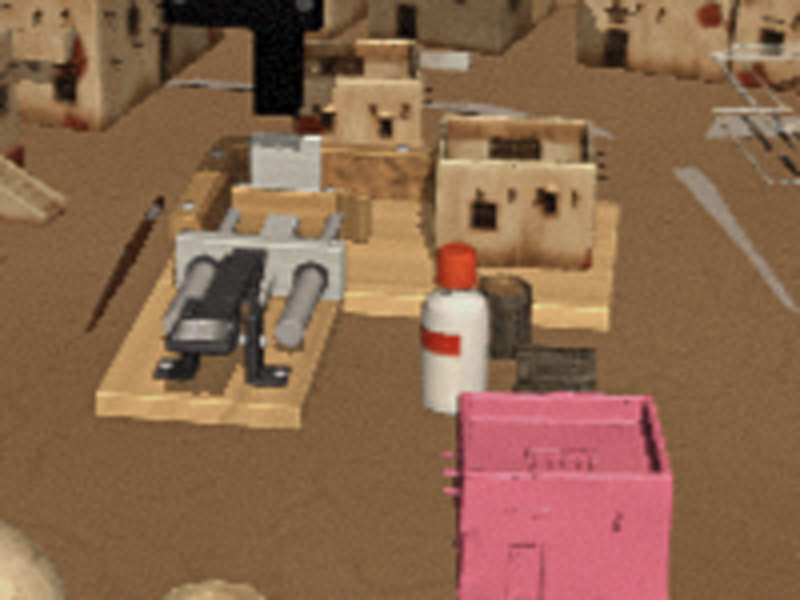

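The side view shows the finger end at about (278,113), with its bottom above the plate top (137), while the reported TCP projects to (281,165). The tip may be higher than reported, so I'm checking it in the top and wrist views.

Run:
```python
from h import *
from cell import *
s=sense();e=s["eef_pos"]
w1=pickle.load(open("w1.pkl","rb"));e1=np.array([.5912,-.0351,.1904])
print("w1 tcp",proj(w1,e1),proj(w1,e1+[0,0,.03]))
d=snapshot("wrist");print("wrist tcp",proj(d,e)); print("cam c", -d["R"].T@d["t"],d["R"].round(2).tolist())
t=snapshot("top");sd=snapshot("side");print("top tcp",proj(t,e),"side",(proj(sd,e)-[240,190])*4)
a=cv2.resize(d["color"],(400,300));a=d["color"][160:460,120:520]
b=cv2.resize(t["color"][190:290,290:423],(400,300),interpolation=cv2.INTER_CUBIC)
cv2.imwrite("pics/m1.png",np.hstack([a,b])[...,::-1])
for z in (.05,.07): print(z,inj(ray(sd,240+278/4,190+113/4,z)))
```

```text
w1 tcp [321.57386653 278.12675522] [321.24825346 301.05138672]
wrist tcp [321.64296391 278.15571098]
cam c [ 0.65598508 -0.00469601  0.24248154] [[0.21, -0.98, 0.0], [-0.94, -0.2, 0.28], [-0.27, -0.06, -0.96]]
top tcp [361.95325181 215.92910484] side [278.2333036  159.61699515]
0.05 [ 42.4 -63.4]
0.07 [32.8 -7.6]
```

View pics/m1.png

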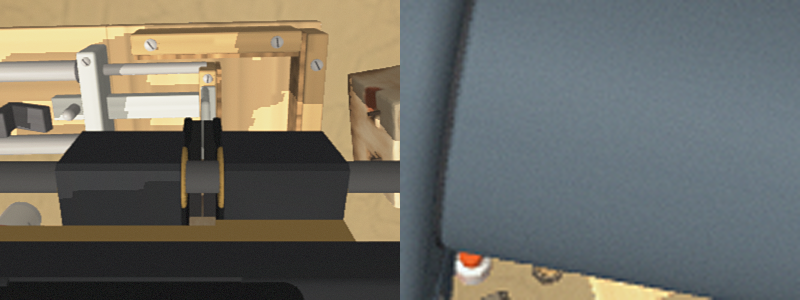

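```bash
python3 s.py
python3 - <<'E'
from h import *
from cell import *
s=sense();e=np.array(s["eef_pos"]);R=np.array(s["ee_rot"]);print(e,s["q"])
d=snapshot("wrist");c=-d["R"].T@d["t"];w=pickle.load(open("w1.pkl","rb"));c1=-w["R"].T@w["t"]
print("cam-tcp now",c-e,"then",c1-np.array([.5912,-.0351,.1904]))
im=d["color"][...,::-1].copy()
for p in [(80,-65,12),(76,-45,38),(62,-45,38),(62,57,38),(27.5,11,68),(45.5,11,68),(45.5,16,68),(9.5,11,68),(55,3,38)]:
  u=proj(d,J(Q[:2],Q[2],np.array(p)/1e3));print(p,u.round());cv2.circle(im,tuple(int(a) for a in u.round()),3,(0,0,255),1)
sd=snapshot("side");g=sd["color"][...,::-1].copy();g=cv2.resize(g[120:270,200:400],(640,480),interpolation=cv2.INTER_CUBIC)
for p in [(80,-65,12),(62,-45,38),(62,57,38),(45.5,11,68),(9.5,11,68),(27.5,220,53),(-140,-65,12)]:
  u=(proj(sd,J(Q[:2],Q[2],np.array(p)/1e3))-[200,120])*3.2;cv2.circle(g,tuple(int(a) for a in u.round()),4,(0,0,255),1)
u=(proj(sd,e)-[200,120])*3.2;cv2.circle(g,tuple(int(a) for a in u.round()),6,(0,255,0),2)
cv2.imwrite("pics/m2.png",np.hstack([im[130:330,180:480].repeat(1,0),cv2.resize(g,(460,345))[:200]]) if 0 else np.vstack([cv2.resize(im[150:300,170:470],(640,320)),g[:280]]))
E
```

```text
[29.1 14.8] z 53.6 Fjig [-0.2  0.  -0.8] t 3.6
[ 0.5808098  -0.02246813  0.05355576] [-0.22938472  0.66451068  1.66053913 -0.00337822  0.81423984  1.12991159]
cam-tcp now [0.07561504 0.01683801 0.1890457 ] then [0.07616938 0.01680241 0.18885587]
(80, -65, 12) [441. 179.]
(76, -45, 38) [421. 191.]
(62, -45, 38) [420. 215.]
(62, 57, 38) [250. 219.]
(27.5, 11, 68) [329. 291.]
(45.5, 11, 68) [328. 260.]
(45.5, 16, 68) [319. 260.]
(9.5, 11, 68) [330. 320.]
(55, 3, 38) [340. 228.]
```

View pics/m2.png

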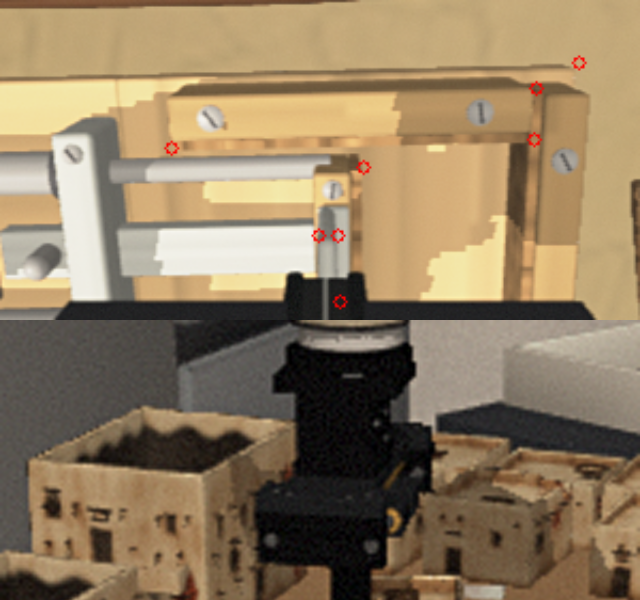

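Run:
```python
from h import *
from cell import *
s=sense();e=np.array(s["eef_pos"])
sd=snapshot("side");g=sd["color"].copy()[175:250,260:360]
g=cv2.resize(g,(800,600),interpolation=cv2.INTER_NEAREST)
for p,col in [((62,-45,38),(255,0,0)),((62,57,38),(255,0,0)),((45.5,11,68),(255,0,0)),((9.5,11,68),(255,0,0)),((-124,-45,38),(255,0,0)),((80,204,12),(255,0,0))]:
  u=(proj(sd,J(Q[:2],Q[2],np.array(p)/1e3))-[260,175])*8;cv2.circle(g,tuple(int(a) for a in u.round()),6,col,2)
for k in (0,.02,.04):
  u=(proj(sd,e+[0,0,k])-[260,175])*8;cv2.circle(g,tuple(int(a) for a in u.round()),6,(0,255,0),2)
cv2.imwrite("pics/m3.png",g[...,::-1])
```

```text
(no output)
```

View pics/m3.png

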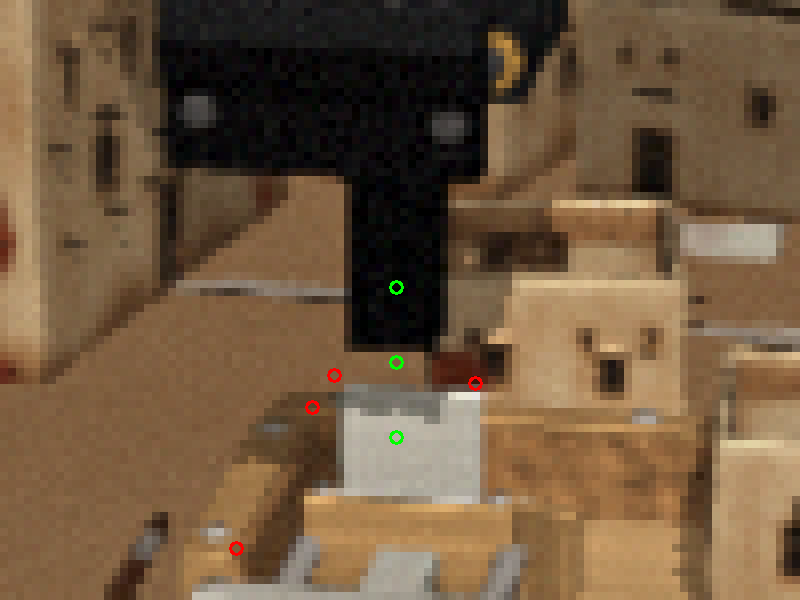

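The closed fingers do end about 23 mm short of the reported TCP. The finger bottom is at row 350 and the plate top at row 392, so the tip passed over the plate, which explains the lack of force. I'm backing off and going lower so the real tip is at z ≈ 50 mm.

apply_moves --rows '[0.004,-0.016,0,0,0,0,0,0.004,-0.016,0,0,0,0,0,0,0,0,0,0,0,0,0,0,-0.012,0,0,0,0,0,0,-0.012,0,0,0,0,0,0,0,0,0,0,0]'

```text
t: 4.5
eef_pos: [0.5892, -0.0583, 0.0274]
ee_rot: [[-0.978, 0.001, 0.21], [-0.21, -0.003, -0.978], [-0.001, -1.0, 0.003]]
force: [-0.2, 0.2, 0.3]
grip_width: 0.0005
```

```bash
python3 s.py
```

```text
[ 28.7 -21.9] z 27.4 Fjig [-0.2  0.2  0.3] t 4.5
```

apply_moves --rows '[-0.0012,0.005,0,0,0,0,0,-0.0012,0.005,0,0,0,0,0,-0.0012,0.005,0,0,0,0,0,-0.0012,0.005,0,0,0,0,0]'

```text
t: 5.0
eef_pos: [0.5841, -0.0362, 0.0275]
ee_rot: [[-0.978, 0.001, 0.211], [-0.211, -0.003, -0.978], [-0.001, -1.0, 0.003]]
force: [0.1, 0.3, -0.5]
grip_width: 0.0005
```

```bash
python3 s.py
```

```text
[29.   0.7] z 27.5 Fjig [ 0.1  0.3 -0.5] t 5.0
```

apply_moves --rows '[-0.0012,0.005,0,0,0,0,0,-0.0012,0.005,0,0,0,0,0]'

```text
t: 5.25
eef_pos: [0.5826, -0.029, 0.0277]
ee_rot: [[-0.977, 0.003, 0.215], [-0.215, -0.009, -0.977], [-0.001, -1.0, 0.01]]
force: [-0.1, -7.5, -3.3]
grip_width: 0.0003
```

```bash
python3 s.py
python3 - <<'E'
from h import *
from cell import *
sd=snapshot("side");g=sd["color"].copy()[175:250,260:360]
g=cv2.resize(g,(400,300),interpolation=cv2.INTER_NEAREST)
d=snapshot("wrist");a=cv2.resize(d["color"][180:300,230:390],(400,300))
cv2.imwrite("pics/m4.png",np.hstack([g,a])[...,::-1])
E
```

```text
[29.2  8.1] z 27.7 Fjig [-1.9 -7.3 -3.3] t 5.25
```

View pics/m4.png

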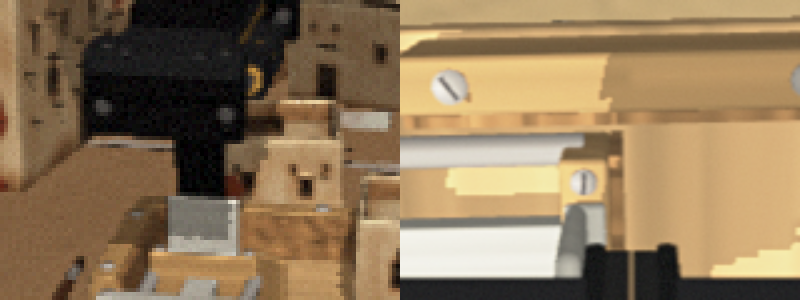

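Contact at about 7 N: the tip is behind the plate and below its top, and the jaw is not touched. I keep pushing.

apply_moves --rows '[-0.0012,0.005,0,0,0,0,0,-0.0012,0.005,0,0,0,0,0,-0.0012,0.005,0,0,0,0,0,-0.0012,0.005,0,0,0,0,0,-0.0012,0.005,0,0,0,0,0,-0.0012,0.005,0,0,0,0,0]'

```text
t: 6.1
eef_pos: [0.5796, -0.016, 0.0279]
ee_rot: [[-0.974, 0.011, 0.228], [-0.228, -0.037, -0.973], [-0.003, -0.999, 0.039]]
force: [-0.0, -12.6, -2.6]
grip_width: 0.0006
```

```bash
python3 s.py
```

```text
[29.4 21.4] z 27.9 Fjig [ -3.  -12.2  -2.6] t 6.1
```

apply_moves --rows '[-0.0018,0.0075,0,0.012,0.003,0,0,-0.0018,0.0075,0,0.012,0.003,0,0,-0.0018,0.0075,0,0.012,0.003,0,0,-0.0018,0.0075,0,0.012,0.003,0,0]'

```text
t: 6.6
eef_pos: [0.5764, -0.002, 0.0277]
ee_rot: [[-0.971, 0.006, 0.239], [-0.239, -0.014, -0.971], [-0.003, -1.0, 0.015]]
force: [-0.3, -11.6, -4.3]
grip_width: 0.0001
```

```bash
python3 s.py
```

```text
[29.6 35.7] z 27.7 Fjig [ -3.  -11.2  -4.3] t 6.6
```

apply_moves --rows '[-0.0018,0.0075,0,0.012,0.002,0,0,-0.0018,0.0075,0,0.012,0.002,0,0,-0.0018,0.0075,0,0.012,0.002,0,0,-0.0018,0.0075,0,0.012,0.002,0,0,-0.0018,0.0075,0,0.012,0.002,0,0]'

```text
t: 7.22
eef_pos: [0.5723, 0.0161, 0.0274]
ee_rot: [[-0.968, 0.005, 0.249], [-0.249, 0.018, -0.968], [-0.009, -1.0, -0.016]]
force: [0.1, -12.1, -3.2]
grip_width: 0.0005
```

```bash
python3 s.py
```

```text
[30.  54.4] z 27.4 Fjig [ -2.8 -11.8  -3.2] t 7.225
```

apply_moves --rows '[-0.0017,0.007,0,0,0,0,0]'

```text
t: 7.35
eef_pos: [0.5716, 0.0191, 0.0274]
ee_rot: [[-0.968, 0.006, 0.251], [-0.251, 0.012, -0.968], [-0.009, -1.0, -0.01]]
force: [0.2, -12.3, -2.9]
grip_width: 0.0003
```

```bash
python3 s.py
```

```text
[30.  57.4] z 27.4 Fjig [ -2.8 -12.   -2.9] t 7.35
```

apply_moves --rows '[-0.0014,0.006,0,0,0,0,0]'

```text
t: 7.48
eef_pos: [0.5713, 0.0208, 0.0275]
ee_rot: [[-0.967, 0.008, 0.254], [-0.254, 0.005, -0.967], [-0.009, -1.0, -0.002]]
force: [-1.9, -18.7, -2.3]
grip_width: 0.0003
```

```bash
python3 s.py
python3 - <<'E'
from h import *
from cell import *
d=snapshot("wrist");pickle.dump(d,open("w2.pkl","wb"));g=d["color"].copy()
for s in (44,48,52,56):
  for p in [(55,3+s,38),(55,17+s,38),(45.5,11+s,68)]: cv2.circle(g,tuple(int(a) for a in proj(d,J(Q[:2],Q[2],np.array(p)/1e3)).round()),1,(255,0,0) if s!=48 else (0,200,0),-1)
sd=snapshot("side");b=sd["color"].copy()[190:290,260:360];pickle.dump(sd,open("s2.pkl","wb"))
crop(np.hstack([g[150:300,190:390],cv2.resize(b,(150,150))]),0,0,350,150,2.2,"pics/m5.png")
E
```

```text
[30.2 59.1] z 27.5 Fjig [ -6.3 -17.7  -2.3] t 7.475
```

View pics/m5.png

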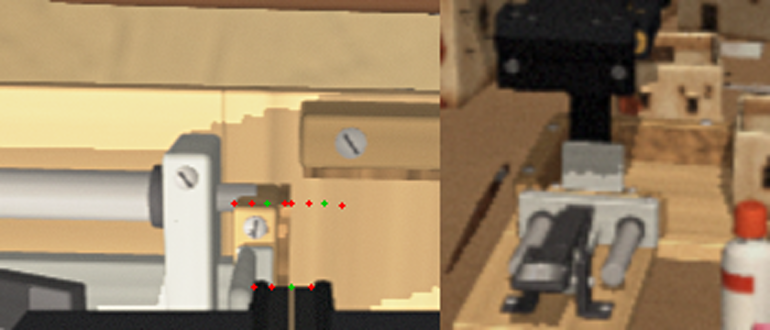

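The force jump to 18 N and the jaw edge lying on the 56 mm mark both say the slide is at its hard end. I'm letting it back gently.

apply_moves --rows '[0.001,-0.003,0,0,0,0,0,0.001,-0.004,0,0,0,0,0,0.001,-0.004,0,0,0,0,0,0.001,-0.004,0,0,0,0,0,0.001,-0.005,0,0,0,0,0,0.001,-0.005,0,0,0,0,0,0.001,-0.005,0,0,0,0,0,0,0,0,0,0,0,0]'

```text
t: 8.57
eef_pos: [0.5795, -0.0149, 0.0279]
ee_rot: [[-0.967, 0.01, 0.256], [-0.256, -0.002, -0.967], [-0.01, -1.0, 0.004]]
force: [0.2, -0.1, 0.1]
grip_width: 0.0006
```

```bash
python3 s.py
```

```text
[29.6 22.5] z 27.9 Fjig [ 0.2 -0.1  0.1] t 8.575
```

There is no force with the tip well back at y = 22.5, so the jaw is staying on the catch. Next I lift, move behind the house, open the fingers to 30 mm and tilt so the tips lead.

apply_moves --rows '[0,0,0.05,0,0,0,0,0,0,0.05,0,0,0,0,-0.037,-0.0136,0,0,0,0,0.03,-0.037,-0.0136,0,0,0,0,0.03,-0.037,-0.0136,0,0,0,0,0.03,-0.037,-0.0136,0,0,0,0,0.03,-0.033,-0.0136,0,0,0,0,0.03,0,0,0,0.028,-0.11,0,0.03,0,0,0,0.028,-0.11,0,0.03,0,0,0,0,0,0,0.03]'

```text
t: 9.82
eef_pos: [0.3939, -0.0826, 0.1313]
ee_rot: [[-0.939, 0.23, 0.256], [-0.25, 0.053, -0.967], [-0.236, -0.972, 0.008]]
force: [0.9, -1.1, -0.4]
grip_width: 0.0297
```

```bash
python3 s.py
```

```text
[-166.8    0.9] z 131.3 Fjig [ 0.6 -1.3 -0.4] t 9.825
```

Run:
```python
from h import *
from cell import *
s=sense();e=np.array(s["eef_pos"]);y=np.array(s["ee_rot"])[:,1];z=np.array(s["ee_rot"])[:,2]
sd=snapshot("side");g=sd["color"].max(2)<40
for sg in (1,-1):
  for k in (0,.01,.02,.03,.04):
    u=proj(sd,e+sg*z*.022-y*k); i,j=u.round().astype(int)[::-1]; print(sg,k,u.round(1),g[i,j-3:j+4].astype(int),end=";")
  print()
u=proj(sd,e).round().astype(int);m=g[u[1]-40:u[1]+12:2,u[0]-30:u[0]+30]
print("rows from",u[1]-40,"cols from",u[0]-30)
for r in m: print("".join("#" if a else "." for a in r))
```

```text
1 0 [409.6 192.2] [0 0 0 0 0 0 0];1 0.01 [411.1 187.6] [0 0 0 0 0 0 0];1 0.02 [412.6 182.9] [1 1 1 1 1 1 1];1 0.03 [414.1 178.2] [1 1 1 1 1 1 1];1 0.04 [415.6 173.4] [1 1 1 1 1 1 1];
-1 0 [409.8 199. ] [0 0 0 0 0 0 0];-1 0.01 [411.3 194.2] [0 0 0 0 0 0 0];-1 0.02 [412.9 189.4] [0 0 0 0 0 0 0];-1 0.03 [414.5 184.5] [1 1 1 1 1 1 1];-1 0.04 [416.1 179.6] [1 1 1 1 1 1 1];
rows from 156 cols from 380
......#............................#########################
........................#..........#########################
..........#.......................###############.##########
.................................################......##.##
.................................###############............
................................###############.............
................................##############..............
................................#############...............
...............................##############...............
..............................##############................
.............................###############................
.............................#
[... 184 characters left out ...]
##########...................
..................................######....................
............................................................
............................................................
.............#..............................................
............................................................
............................................................
............####....................................##......
............####............................................
............####............................................
............####............................................
............................................................
```

apply_moves --rows '[0,0,-0.04,0,0,0,0.03,0,0,-0.04,0,0,0,0.03,0,0,-0.03,0,0,0,0.03,0,0,-0.008,0,0,0,0.03,0,0,-0.004,0,0,0,0.03,0,0,0,0,0,0,0.03]'

```text
t: 10.62
eef_pos: [0.4115, -0.0836, 0.0238]
ee_rot: [[-0.931, 0.252, 0.266], [-0.26, 0.056, -0.964], [-0.257, -0.966, 0.014]]
force: [-0.3, -0.1, -0.6]
grip_width: 0.0301
```

```bash
python3 s.py
```

```text
[-149.9   -4.2] z 23.8 Fjig [-0.3  0.  -0.6] t 10.625
```

apply_moves --rows '[0,0,-0.01,0,0,0,0.03,0,0,-0.006,0,0,0,0.03]'

```text
t: 10.88
eef_pos: [0.4152, -0.0839, 0.008]
ee_rot: [[-0.928, 0.256, 0.269], [-0.264, 0.055, -0.963], [-0.262, -0.965, 0.017]]
force: [0.1, 0.6, 0.8]
grip_width: 0.03
```

```bash
python3 s.py; python3 -c "
from cell import sense;print(sense()['q'])"
```

```text
[-146.4   -5.4] z 8.0 Fjig [0.2 0.5 0.8] t 10.875
[-0.62707515  0.67098112  2.28149382  1.52411834  0.19635021 -0.83625197]
```

apply_moves --rows '[0.008,0.001,0,0,0,-0.01,0.03,0.008,0.001,0,0,0,-0.01,0.03,0.008,0.001,0,0,0,-0.01,0.03,0.008,0.001,0,0,0,0,0.03]'

```text
t: 11.38
eef_pos: [0.4527, -0.0791, 0.0083]
ee_rot: [[-0.934, 0.262, 0.242], [-0.238, 0.048, -0.97], [-0.266, -0.964, 0.018]]
force: [-0.1, 0.1, -0.4]
grip_width: 0.03
```

```bash
python3 s.py;  python3 -c "
from cell import sense;print(sense()['q'],sense()['ee_rot'])"
```

```text
[-108.9   -9.7] z 8.3 Fjig [-0.1  0.1 -0.4] t 11.375
[-0.55253382  0.66637703  2.19768858  1.17924452  0.19421613 -0.38269516] [[-0.93421623  0.26215896  0.24189401]
 [-0.23774656  0.04793015 -0.97014394]
 [-0.26592594 -0.96383369  0.01755026]]
```

Run:
```python
from h import *
from cell import *
sd=snapshot("side");t=snapshot("top");w=snapshot("wrist")
a=cv2.resize(sd["color"][170:290,250:410],(400,300),interpolation=cv2.INTER_CUBIC)
b=cv2.resize(t["color"][180:300,265:425],(400,300),interpolation=cv2.INTER_CUBIC)
c=cv2.resize(w["color"],(400,300),interpolation=cv2.INTER_AREA)
cv2.imwrite("pics/m6.png",np.vstack([np.hstack([a,b]),np.hstack([c,c*0])])[...,::-1])
```

```text
(no output)
```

View pics/m6.png

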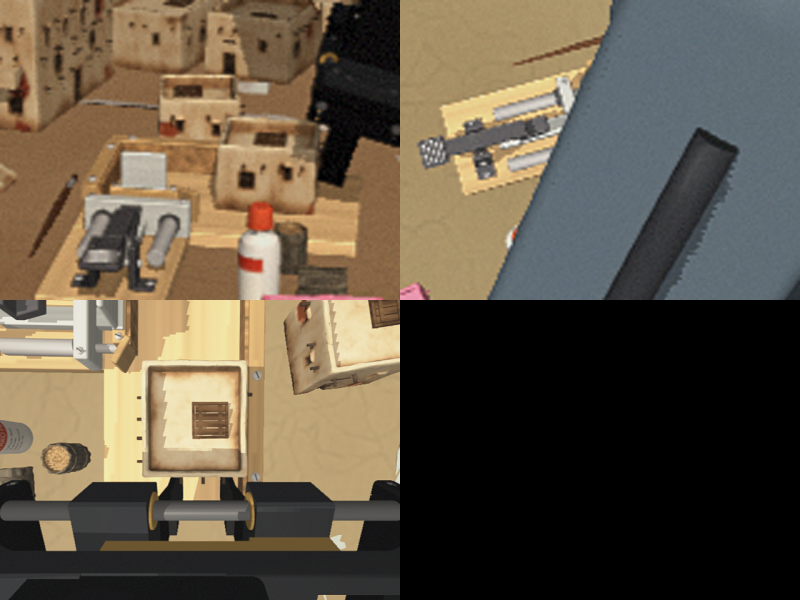

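The montage shows the house square in front of the fingers and running along the fence, with the jaw open on the catch and the bystanders untouched. I continue pushing.

apply_moves --rows '[0.0078,0.0017,0,0,0,0,0.03,0.0078,0.0017,0,0,0,0,0.03,0.0078,0.0017,0,0,0,0,0.03,0.0078,0.0017,0,0,0,0,0.03,0.0078,0.0017,0,0,0,0,0.03,0.0078,0.0017,0,0,0,0,0.03]'

```text
t: 12.28
eef_pos: [0.4987, -0.0671, 0.0084]
ee_rot: [[-0.934, 0.26, 0.243], [-0.238, 0.051, -0.97], [-0.264, -0.964, 0.015]]
force: [-0.3, 0.8, -1.2]
grip_width: 0.0299
```

```bash
python3 s.py;  python3 -c "
from cell import sense;print(sense()['ee_rot'].tolist() if hasattr(sense()['ee_rot'],'tolist') else sense()['ee_rot'])"
```

```text
[-61.3  -8.9] z 8.4 Fjig [-0.2  0.8 -1.2] t 12.275
[[-0.9344852594595928, 0.25993115023091734, 0.24325520958937308], [-0.23839153590298096, 0.05058233518867768, -0.9698509694673083], [-0.26439889459404947, -0.9643014178702075, 0.014696939509713325]]
```

apply_moves --rows '[0.0078,0.0017,0,0,0,0,0.03,0.0078,0.0017,0,0,0,0,0.03,0.005,0.001,0,0,0,0,0.03,0.003,0.0006,0,0,0,0,0.03]'

```text
t: 12.78
eef_pos: [0.5217, -0.0607, 0.0083]
ee_rot: [[-0.935, 0.258, 0.244], [-0.239, 0.053, -0.97], [-0.263, -0.965, 0.012]]
force: [-1.3, -0.1, 0.3]
grip_width: 0.0298
```

```bash
python3 s.py
```

```text
[-37.4  -8.2] z 8.3 Fjig [-1.3  0.2  0.3] t 12.775
```

apply_moves --rows '[0.003,0.0006,0,0,0,0,0.03,0.003,0.0006,0,0,0,0,0.03]'

```text
t: 13.02
eef_pos: [0.5273, -0.0592, 0.0082]
ee_rot: [[-0.935, 0.257, 0.244], [-0.239, 0.053, -0.97], [-0.262, -0.965, 0.011]]
force: [-0.7, 0.3, 0.5]
grip_width: 0.0303
```

```bash
python3 s.py
```

```text
[-31.6  -8.1] z 8.2 Fjig [-0.6  0.4  0.5] t 13.025
```

apply_moves --rows '[0.003,0.0006,0,0,0,0,0.03,0.003,0.0006,0,0,0,0,0.03]'

```text
t: 13.28
eef_pos: [0.5334, -0.0578, 0.0082]
ee_rot: [[-0.935, 0.256, 0.244], [-0.239, 0.054, -0.97], [-0.262, -0.965, 0.011]]
force: [-1.1, 0.9, 0.4]
grip_width: 0.0298
```

```bash
python3 s.py
```

```text
[-25.4  -8.2] z 8.2 Fjig [-0.9  1.1  0.4] t 13.275
```

apply_moves --rows '[0.003,0.0006,0,0,0,0,0.03]'

```text
t: 13.4
eef_pos: [0.5365, -0.0571, 0.0081]
ee_rot: [[-0.935, 0.256, 0.244], [-0.239, 0.054, -0.97], [-0.261, -0.965, 0.011]]
force: [-2.4, -0.5, 0.7]
grip_width: 0.0302
```

```bash
python3 s.py
```

```text
[-22.2  -8.3] z 8.1 Fjig [-2.5  0.   0.7] t 13.4
```

apply_moves --rows '[0.003,0.0006,0,0,0,0,0.03]'

```text
t: 13.52
eef_pos: [0.537, -0.0558, 0.0078]
ee_rot: [[-0.936, 0.252, 0.245], [-0.239, 0.055, -0.969], [-0.258, -0.966, 0.008]]
force: [-15.3, -7.7, 11.3]
grip_width: 0.0301
```

```bash
python3 s.py
```

```text
[-21.4  -7.1] z 7.8 Fjig [-16.6  -3.8  11.3] t 13.525
```

The force jumped to 16 N, so the house is against the back stop. I'm retreating straight back, then rising and levelling the tool.

apply_moves --rows '[-0.006,-0.0015,0,0,0,0,0.03,-0.015,-0.0037,0,0,0,0,0.03,-0.015,-0.0037,0,0,0,0,0.03,0,0,0.05,0,0,0,0.03,0,0,0.05,0,0,0,0.03,0,0,0.04,-0.03,0.12,0,0,0,0,0.02,-0.03,0.12,0,0,0,0,0,0,0,0,0]'

```text
t: 14.52
eef_pos: [0.5003, -0.0665, 0.1708]
ee_rot: [[-0.971, 0.009, 0.24], [-0.24, -0.008, -0.971], [-0.006, -1.0, 0.01]]
force: [-0.5, 1.2, -0.9]
grip_width: 0.0079
```

```bash
python3 s.py
python3 - <<'E'
from h import *
from cell import *
print(np.round(sense()["ee_rot"],3).tolist())
d=snapshot("wrist");pickle.dump(d,open("w3.pkl","wb"));cv2.imwrite("pics/w3.png",d["color"][...,::-1])
print(-d["R"].T@d["t"])
for p in [(62,-45,68),(62,25,68),(-17,-45,68),(-17,25,68),(20,-10,68)]: print(p,proj(d,J(Q[:2],Q[2],np.array(p)/1e3)).round())
E
```

```text
[-59.6  -8.7] z 170.8 Fjig [-0.2  1.2 -0.9] t 14.525
[[-0.971, 0.009, 0.24], [-0.24, -0.008, -0.971], [-0.006, -1.0, 0.01]]
[ 0.57405665 -0.04649704  0.36021367]
(62, -45, 68) [367.  82.]
(62, 25, 68) [277.  81.]
(-17, -45, 68) [364. 184.]
(-17, 25, 68) [280. 184.]
(20, -10, 68) [322. 138.]
```

Run:
```python
from h import *
d=pickle.load(open("w3.pkl","rb"));g=cv2.cvtColor(d["color"],cv2.COLOR_RGB2GRAY).astype(int)
for c in (300,340): print("col",c,"rows60-110",g[60:110:2,c].tolist()); print(" rows170-210",g[170:210:2,c].tolist())
for r in (110,160): print("row",r,"cols260-300",g[r,256:300:2].tolist(),"350-384",g[r,350:386:2].tolist())
# jaw open check: jaw top corners predicted for slide 44 / 0
for s in (0,44): print(s,[proj(d,J(Q[:2],Q[2],np.array(p)/1e3)).round().tolist() for p in [(27.5,13+s,68),(0,3+s,38),(55,3+s,38)]])
```

```text
col 300 rows60-110 [167, 166, 166, 166, 165, 163, 195, 190, 187, 189, 190, 192, 166, 202, 229, 196, 87, 139, 164, 186, 205, 212, 221, 222, 223]
 rows170-210 [224, 221, 218, 179, 131, 98, 208, 225, 217, 222, 223, 223, 222, 219, 216, 215, 216, 217, 217, 217]
col 340 rows60-110 [168, 166, 167, 167, 165, 155, 197, 197, 202, 206, 196, 170, 132, 179, 224, 200, 87, 153, 186, 200, 207, 211, 215, 217, 220]
 rows170-210 [220, 221, 215, 187, 125, 84, 212, 222, 219, 228, 227, 225, 221, 222, 221, 221, 222, 221, 221, 222]
row 110 cols260-300 [108, 67, 110, 168, 166, 165, 167, 226, 231, 136, 94, 140, 156, 167, 173, 172, 229, 223, 223, 220, 222, 220] 350-384 [143, 123, 221, 213, 125, 75, 149, 128, 137, 141, 138, 141, 142, 142, 139, 166, 165, 166]
row 160 cols260-300 [195, 132, 70, 105, 171, 168, 166, 171, 216, 216, 133, 111, 145, 158, 167, 167, 170, 226, 226, 225, 224, 225] 350-384 [133, 228, 222, 140, 67, 125, 115, 134, 137, 134, 132, 135, 137, 134, 167, 167, 165, 166]
0 [[293.0, 128.0], [307.0, 162.0], [307.0, 96.0]]
44 [[238.0, 128.0], [259.0, 162.0], [255.0, 96.0]]
```

View pics/w3.png

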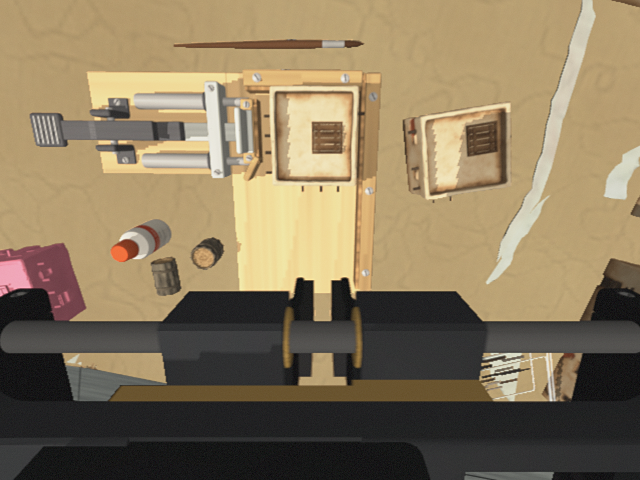

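The house is home, square against the stop at roof edge row 88 and within a few mm of the fence. The jaw is open at the slide-44 position, and the bystanders are in place. Now I move to the thumb pad.

apply_moves --rows '[0.005,0.041,0,0,0,0,0,0.005,0.041,0,0,0,0,0,0.005,0.041,0,0,0,0,0,0.005,0.041,0,0,0,0,0,0.005,0.041,0,0,0,0,0,0.004,0.033,-0.03,0,0,0,0,0,0,-0.03,0,0,0,0,0,0,0,0,0,0,0]'

```text
t: 15.58
eef_pos: [0.5089, 0.1771, 0.0923]
ee_rot: [[-0.972, -0.019, 0.233], [-0.233, 0.006, -0.972], [0.017, -1.0, -0.01]]
force: [-0.3, 0.1, 1.1]
grip_width: 0.0007
```

```bash
python3 s.py
python3 - <<'E'
from h import *
from cell import *
s=sense();print(np.round(s["ee_rot"],3).tolist(),s["grip_width"])
d=pickle.load(open("w3.pkl","rb"))
for p in (27.5,220,53),: print(proj(d,J(Q[:2],Q[2],np.array(p)/1e3)).round(1), inj(ray(d,47,130,.053)))
E
```

```text
[  6.8 225.7] z 92.3 Fjig [-0.2  0.1  1.1] t 15.575
[[-0.972, -0.019, 0.233], [-0.233, 0.006, -0.972], [0.017, -1.0, -0.01]] 0.0007401420588264028
[ 46.5 128.7] [ 26.5 219.8]
```

apply_moves --rows '[0.02,0.002,0,0,0,0,0,0,0,-0.03,0,0,0,0,0,0,-0.018,0,0,0,0,0,0,0,0,0,0,0]'

```text
t: 16.08
eef_pos: [0.5267, 0.1761, 0.0432]
ee_rot: [[-0.973, -0.022, 0.229], [-0.229, 0.009, -0.973], [0.019, -1.0, -0.014]]
force: [0.5, -0.4, -0.2]
grip_width: 0.0002
```

```bash
python3 s.py
```

```text
[ 23.8 220.6] z 43.2 Fjig [ 0.4 -0.5 -0.2] t 16.075
```

apply_moves --rows '[0.0035,0.002,-0.003,0,0,0,0,0,0,-0.004,0,0,0,0,0,0,-0.003,0,0,0,0]'

```text
t: 16.45
eef_pos: [0.5315, 0.1776, 0.035]
ee_rot: [[-0.974, -0.018, 0.227], [-0.227, 0.01, -0.974], [0.015, -1.0, -0.014]]
force: [-0.3, -0.1, -0.2]
grip_width: 0.0007
```

```bash
python3 s.py
```

```text
[ 28.9 220.9] z 35.0 Fjig [-0.3 -0.  -0.2] t 16.45
```

apply_moves --rows '[0,0,-0.003,0,0,0,0,0,0,-0.003,0,0,0,0]'

```text
t: 16.7
eef_pos: [0.5318, 0.1778, 0.0291]
ee_rot: [[-0.974, -0.017, 0.228], [-0.228, 0.01, -0.974], [0.014, -1.0, -0.014]]
force: [0.9, 1.0, 0.5]
grip_width: 0.0008
```

```bash
python3 s.py
```

```text
[ 29.2 221. ] z 29.1 Fjig [1.1 0.7 0.5] t 16.7
```

apply_moves --rows '[0,0,-0.004,0,0,0,0]'

```text
t: 16.82
eef_pos: [0.5319, 0.1785, 0.0255]
ee_rot: [[-0.974, -0.017, 0.227], [-0.227, 0.012, -0.974], [0.013, -1.0, -0.015]]
force: [-3.6, 3.5, 12.7]
grip_width: 0.0005
```

```bash
python3 s.py
```

```text
[ 29.5 221.6] z 25.5 Fjig [-2.7  4.3 12.7] t 16.825
```

apply_moves --rows '[0,0,-0.004,0,0,0,0]'

```text
t: 16.95
eef_pos: [0.5317, 0.1799, 0.0227]
ee_rot: [[-0.974, -0.017, 0.226], [-0.226, 0.014, -0.974], [0.013, -1.0, -0.017]]
force: [-3.9, 5.8, 12.9]
grip_width: 0.0003
```

```bash
python3 s.py
```

```text
[ 29.5 223.1] z 22.7 Fjig [-2.4  6.6 12.9] t 16.95
```

apply_moves --rows '[0,0,-0.004,0,0,0,0]'

```text
t: 17.08
eef_pos: [0.5313, 0.1814, 0.0199]
ee_rot: [[-0.974, -0.017, 0.225], [-0.225, 0.016, -0.974], [0.013, -1.0, -0.02]]
force: [-2.7, 4.1, 7.8]
grip_width: 0.0008
```

```bash
python3 s.py
```

```text
[ 29.5 224.6] z 19.9 Fjig [-1.7  4.7  7.8] t 17.075
```

apply_moves --rows '[0,-0.001,-0.004,0,0,0,0]'

```text
t: 17.2
eef_pos: [0.5311, 0.1823, 0.0168]
ee_rot: [[-0.975, -0.016, 0.223], [-0.224, 0.019, -0.974], [0.012, -1.0, -0.022]]
force: [-2.6, 7.0, 6.9]
grip_width: 0.0004
```

```bash
python3 s.py
python3 - <<'E'
from h import *
from cell import *
d=snapshot("side");pickle.dump(d,open("s3.pkl","wb"))
for n in ("s2","s3"):
  d=pickle.load(open(n+".pkl","rb"))
  for s in (0,22,44,56):
    print(n,s,[d["color"][int(v+.5),int(u+.5)].tolist() for u,v in [proj(d,J(Q[:2],Q[2],np.array([x,16+s,50+dz])/1e3)) for x,dz in ((27.5,8),(20,0))]])
E
```

```text
[ 29.6 225.5] z 16.8 Fjig [-0.8  7.4  6.9] t 17.2
s2 0 [[0, 0, 1], [74, 51, 32]]
s2 22 [[26, 24, 25], [119, 113, 102]]
s2 44 [[116, 110, 99], [116, 114, 101]]
s2 56 [[115, 113, 100], [117, 114, 104]]
s3 0 [[20, 22, 27], [189, 183, 168]]
s3 22 [[23, 22, 20], [122, 115, 106]]
s3 44 [[12, 14, 17], [117, 115, 105]]
s3 56 [[51, 41, 25], [114, 97, 79]]
```

apply_moves --rows '[0,0,-0.001,0,0,0,0,0,0,0.002,0,0,0,0,0,0,0.005,0,0,0,0,0,0,0.01,0,0,0,0,0,0,0.03,0,0,0,0,0,0,0.05,0,0,0,0,-0.005,-0.041,0.02,0,0,0,0,-0.005,-0.041,0.02,0,0,0,0,-0.005,-0.041,0,0,0,0,0,-0.005,-0.041,0,0,0,0,0,-0.02,-0.041,0,0,0,0,0,0,0,0,0,0,0,0]'

```text
t: 18.75
eef_pos: [0.4902, -0.0275, 0.1607]
ee_rot: [[-0.974, -0.011, 0.225], [-0.225, 0.019, -0.974], [0.007, -1.0, -0.021]]
force: [-0.0, 0.7, -0.2]
grip_width: 0.0005
```

```bash
python3 s.py
python3 - <<'E'
from h import *
from cell import *
d=snapshot("wrist");pickle.dump(d,open("w4.pkl","wb"));im=d["color"];g=cv2.cvtColor(im,cv2.COLOR_RGB2GRAY)
# rectify z=68 plane to jig coords, 2px/mm, print gray profile along y at x=35 (plate/jaw) and outline
def samp(x,ys,z): return [int(g[tuple(np.clip(proj(d,J(Q[:2],Q[2],np.array([x,y,z])/1e3)).round().astype(int)[::-1],0,[479,639]))]) for y in ys]
print("y profile z68 x=35: y=-60..80 step 3",list(zip(range(-60,82,3),samp(35,range(-60,82,3),.0+68))))
print("y profile z38 x=52 y=20..80",list(zip(range(20,82,3),samp(52,range(20,82,3),38))))
print("x profile z68 y=-10: x=-40..90",list(zip(range(-40,90,3),[samp(x,[-10],68)[0] for x in range(-40,90,3)])))
print("slide22 plate px",proj(d,J(Q[:2],Q[2],np.array([27.5,35,68])/1e3)))
E
```

```text
[-60.1  31.5] z 160.7 Fjig [ 0.2  0.7 -0.2] t 18.75
y profile z68 x=35: y=-60..80 step 3 [(-60, 164), (-57, 167), (-54, 165), (-51, 134), (-48, 141), (-45, 137), (-42, 221), (-39, 147), (-36, 162), (-33, 205), (-30, 225), (-27, 225), (-24, 227), (-21, 225), (-18, 225), (-15, 226), (-12, 225), (-9, 227), (-6, 223), (-3, 210), (0, 218), (3, 220), (6, 222), (9, 224), (12, 221), (15, 163), (18, 151), (21, 107), (24, 230), (27, 120), (30, 138), (33, 187), (36, 157), (39, 238), (42, 220), (45, 220), (48, 176), (51, 170), (54, 167), (57, 156), (60, 171), (63, 174), (66, 172), (69, 160), (72, 96), (75, 191), (78, 229), (81, 228)]
y profile z38 x=52 y=20..80 [(20, 130), (23, 225), (26, 209), (29, 157), (32, 190), (35, 168), (38, 207), (41, 197), (44, 213), (47, 211), (50, 212), (53, 212), (56, 211), (59, 211), (62, 210), (65, 213), (68, 155), (71, 155), (74, 156), (77, 110), (80, 191)]
x profile z68 y=-10: x=-40..90 [(-40, 217), (-37, 217), (-34, 218), (-31, 219), (-28, 219), (-25, 219), (-22, 220), (-19, 222), (-16, 219), (-13, 93), (-10, 140), (-7, 202), (-4, 219), (-1, 223), (2, 219), (5, 225), (8, 228), (11, 124), (14, 105), (17, 112), (20, 103), (23, 93), (26, 97), (29, 88), (32, 100), (35, 227), (38, 223), (41, 222), (44, 223), (47, 222), (50, 214), (53, 198), (56, 148), (59, 227), (62, 151), (65, 191), (68, 196), (71, 163), (74, 164), (77, 164), (80, 162), (83, 168), (86, 148), (89, 183)]
slide22 plate px [318.08883236 125.61979901]
```

Run:
```python
from h import *
# gradient edges in wrist images: plate columns (bright grey, low saturation) at mid-height
for n in ("w3","w4"):
    d=pickle.load(open(n+".pkl","rb"));im=d["color"].astype(int);
    sat=im.max(2)-im.min(2);m=(sat<28)&(im.max(2)>120)
    cols=[]
    for y in range(-20,120,2):
        v=[]
        for x in range(12,46,4):
            u=proj(d,J(Q[:2],Q[2],np.array([x,y,68])/1e3)).round().astype(int)
            v.append(int(m[u[1],u[0]]) if 0<=u[0]<640 and 0<=u[1]<480 else -1)
        cols.append((y,sum(v)))
    print(n,[c for c in cols if c[1]>=5])
```

```text
w3 [(48, 9), (50, 9), (56, 8), (58, 8), (72, 9), (74, 9), (76, 9), (78, 9), (80, 9)]
w4 [(32, 8), (34, 8), (36, 9), (38, 9), (74, 8), (76, 9), (78, 9), (80, 9), (82, 9), (84, 8), (88, 5), (90, 5), (92, 5), (94, 5), (96, 5), (98, 5), (100, 5), (102, 5), (104, 5)]
```

Run:
```python
from h import *
from cell import *
a=pickle.load(open("top0.pkl","rb"))["color"];b=snapshot("top")["color"]
for n,(x,y,r) in dict(glue=(313,276,8),barrel_up=(339,278,7),barrel_lying=(323,296,8),pink=(265,315,22),dome=(212,238,18),brush=(340,196,6),house_tall=(424,207,20)).items():
    D=cv2.absdiff(a,b)[y-r:y+r,x-r:x+r].max(2);print(n,"mean diff",D.mean().round(1),"frac>40",(D>40).mean().round(2))
a=pickle.load(open("s2.pkl","rb"))["color"];b=snapshot("side")["color"]
a0=pickle.load(open("side0.pkl","rb"))["color"]
for n,(x,y,w,h) in dict(glue=(344,250,20,44),pink=(355,288,55,54),barrels=(365,258,25,34),dome=(200,318,60,42),brush=(260,238,22,36)).items():
    D=cv2.absdiff(a0,b)[y:y+h,x:x+w].max(2);print("side",n,D.mean().round(1),(D>40).mean().round(2))
print(job_done())
```

```text
glue mean diff 40.8 frac>40 0.61
barrel_up mean diff 54.8 frac>40 0.67
barrel_lying mean diff 43.1 frac>40 0.44
pink mean diff 104.5 frac>40 0.97
dome mean diff 42.1 frac>40 0.72
brush mean diff 40.0 frac>40 0.66
house_tall mean diff 92.9 frac>40 0.96
side glue 7.0 0.04
side pink 4.2 0.0
side barrels 4.5 0.0
side dome 4.1 0.0
side brush 4.4 0.0
the job is handed in; nothing more can be done
None
```

The house is clamped in the jig, and I handed the job in at about 19 s of the 56 s. I used only fingertip pushes and never gripped or lifted anything.

- **Jaw:** I pushed it back by the thumb plate to its hard end, where the force jumped to 18 N. I then let it run back. It stayed on the catch at about 44 mm.
- **House:** I pushed it along beside the fence until it met the back stop, with a 16 N jump in force. The wrist picture taken then showed it square and within a few mm of the fence.
- **Clamp:** I pressed the catch pad about 12 mm, with a peak of about 13 N against the 6 to 9 N given. The last wrist-image measurement has the plate face at about y 33–38 mm, which matches a clamped slide of about 22 mm. The house edges are where they should be against the stop and fence. I had used all 12 picture views, so I measured this in the image and did not look at it.

Two checks did not go as expected:

- **Finger length:** The fingers end about 23 mm short of the reported TCP. Because of this, my first push passed over the thumb plate without touching it, and I repeated it lower.
- **Bystanders:** The last top-view comparison failed for all seven objects checked, including `dome` and `house_tall`. I think the arm was in the way, because an earlier top view showed it covering much of the jig. In the side view the glue bottle, both barrels, the brush, the dome and the pink house are unchanged. I did not compare `house_tall` there; it looked in place in the wrist picture before the clamp, and nothing went near it afterwards.

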